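# Unstack cleaned coffee-machine parts into their nests

### The arm

A 6-joint arm with a two-finger parallel gripper is mounted at the origin on the work surface. World frame = base frame: x ahead of the robot, y to its left, z up, the work surface at z = 0. Lengths are in m, angles in rad, forces in N, time in s.
With the tool pointing down it reaches from about 0.35 to 0.975 m from the base axis. Payload 4.9 kg.
Tool frame: the origin (TCP) lies midway between the tips of the shut fingers; the grasp point (between the pads) lies manip.grip_depth behind it (manip.grip_depth is the distance from the TCP to the grasp point, in m); z points along the fingers, x is the direction in which the jaws open and shut, and the axes are right-handed (so a half turn about z gives the same grasp; the last joint's range is limited). The gripper opens to 85 mm and grips with 20 to 120 N. Pads are 22 mm wide; open, the fingers measure 114 mm over their backs; the gripper's body (76 mm by 85 mm) begins 54 mm behind the grasp point. The pads swing forward as they close: fully open they stand 13 mm farther back than shut.
Start: joints at [1.198, 0.053, 1.613, -0, 1.476, -0.119], TCP at [0.157, 0.605, 0.231] pointing down, gripper open.
Joint ranges: [-3.01, 3.01], [-1.01, 2.22], [0.06, 2.58], [-1.02, 4.17], [0.09, 2.62], [-3.14, 3.14]. Speed limits (rad/s): [2.57, 2.57, 3.14, 3.14, 3.14, 3.14].

### API

Orientations are given as a unit quaternion [w, x, y, z].
In Python, from plant import state, grab_frame, ticket, manip gives the robot as it stands.
- The arm moves only by the tool carry_out, never from a script. Its argument "moves" is a list that holds one entry, the list of rows, each a list of 7 numbers: the turn, a rotation vector about the tool's x, y, z each as a share of 5 degrees, from -1 to 1, then the shift along the tool's x, y, z each as a share of 0.04 m, from -1 to 1, then the gripper command: -1 is shut, 1 is fully open, values between are in proportion. A call has 1 to 8 rows; each row shifts and turns the commanded pose from where the row before left it, along the tool's axes as they then stand; what a row does not reach is not made up. A row lasts 1/12 s, in which the tool goes at most 41.7 mm and 7.16 degrees, less where a joint would pass 70% of its speed; a pose out of reach is approached as far as the arm can. A call with a number of a shift or a turn outside -1 to 1 is refused whole. A call with a gripper value outside its range is refused whole. The fingers move at their own pace and stop on an object; the grip force is fixed at half the most. Time passes only in rows, so rows that do not move let the fingers close. It gives the time, the measured TCP pose, the force and the opening at its end, in the units of the state.
- state(): the state, without advancing time (a new reading comes with each control period).
- grab_frame(name): name is "scene" or "top" or "wrist"; returns a dict with "frame" (400x640x3 uint8, red, green, blue), "z_map" (400x640 float32, m along the optical axis (not along the pixel's ray), 0 where there is no reading), "K" (3x3 intrinsics, pixels), "world_from_camera" (4x4, takes a point from camera to world coordinates); the wrist camera has in their place "hand_eye" (4x4, takes a point from camera to tool coordinates, whose origin is the TCP and whose axes are the tool frame's). Camera axes: x right, y down, z forward; pixel columns grow to the right and rows downward; lengths in m; the calibration is good to about 2 mm. A picture is of the moment at which its call begins: read the wrist's pose just before it.
- ticket.job_done(): hands the job in, once; it reports no verdict.
The state is a dict: "time": time; "joint_pos": joint angles; "joint_vel": joint speeds; "joint_efforts": joint torques, N m; "tool_pos": TCP position; "tool_rot": TCP orientation; "contact_force": force on the tool from outside, world axes, zero at the start; "ft_torque": the same for the moment, N m; "gripper_width": opening from 0.0 (shut) to 1.0 (fully open).
Only numpy, scipy, OpenCV 4.12 (cv2) and the standard library are available. Lean on these libraries where they do the work, as an engineer would, in place of code of your own. Each camera call takes 0.05 s, during which the arm holds its last target.

### The job

The cleaned coffee-machine parts stand in one stack: knob on brass block on filter basket on cup grate. Take the stack apart from the top down, one part at a time, and set each part straight into the nest of its own shape and size, the same way up as it stands now, lying flat inside the rim: the knob in the small round nest, the block in the square one, the basket in the large round one, the grate in the long one. Set the parts down without dropping them, let go of each, leave what is already in place where it is, and leave the cup and the jar alone.

Things in the scene. Friction and masses are not known exactly. Their poses are not given: they have to be found in the camera images.
- knob_c (a point): Black plastic control knob, an upright cylinder 24 mm in diameter and 26 mm high, on top of the stack. The point is its centre, 13 mm above its underside; z up.
- block_c (a point): Brass valve block, 32 x 32 mm and 26 mm high, under the knob. The point is its centre, 13 mm above its underside; x and y square to its sides, z up.
- basket_c (a point): Steel filter basket standing upside down, under the block: a cylinder 48 mm in diameter, 26 mm high, with a flange 54 mm in diameter and 3 mm thick at its foot. The point is its centre, 13 mm above its underside; z up.
- grate_c (a point): Cup grate at the foot of the stack: a grey box with a slotted steel top, 110 mm long (its x), 60 mm wide (its y), 28 mm high, standing on the bench. The point is its centre, 14 mm above its underside; z up. The parts are only laid on one another.
- nest_knob_c (a point): Fixed nest with a black rim and grey floor, small and round, 40 mm across inside; 3 mm thick floor, rim 4 mm thick and 8 mm high above the bench (5 mm above its floor). The point is the centre of its floor, 3 mm above the bench; z up. The knob goes here.
- nest_block_c (a point): Fixed nest with a black rim and grey floor, square, 48 x 48 mm inside; 3 mm thick floor, rim 4 mm thick and 8 mm high above the bench (5 mm above its floor). The point is the centre of its floor, 3 mm above the bench; x and y along its sides, z up. The block goes here.
- nest_basket_c (a point): Fixed nest with a black rim and grey floor, large and round, 70 mm across inside; 3 mm thick floor, rim 4 mm thick and 8 mm high above the bench (5 mm above its floor). The point is the centre of its floor, 3 mm above the bench; z up. The basket goes here.
- nest_grate_c (a point): Fixed nest with a black rim and grey floor, long, 126 mm (its x) by 76 mm (its y) inside; 3 mm thick floor, rim 4 mm thick and 8 mm high above the bench (5 mm above its floor). The point is the centre of its floor, 3 mm above the bench; z up. The grate (either way round) goes here.
- cup: White ceramic cup, 72 mm across the rim, 70 mm high, a bystander; origin at the centre of its underside. Not to be moved.
- jar: Round jar, 60 mm across, 80 mm high, a bystander; origin at the centre of its underside. Not to be moved.
Not all that is in view belongs to the job. Leave any blue or orange look-alike of the part that bears basket_c alone.

How it is judged:
On the way, in this order (a step that is already met when the one before it is completed fails the run):
1. the control knob lies in its own nest, released (horizontal distance between knob_c and nest_knob_c below 0.011 m and z of knob_c in the frame of nest_knob_c below 0.0165 m and angle between knob_c's own z axis and vertical below 0.1 rad and contact force between knob and the fingers below 0.1 N), for 0.2 s.
2. the brass block lies in its own nest, released (horizontal distance between block_c and nest_block_c below 0.013 m and z of block_c in the frame of nest_block_c below 0.0165 m and angle between block_c's own z axis and vertical below 0.1 rad and contact force between block and the fingers below 0.1 N), for 0.2 s.
3. the filter basket lies in its own nest, released (horizontal distance between basket_c and nest_basket_c below 0.011 m and z of basket_c in the frame of nest_basket_c below 0.0165 m and angle between basket_c's own z axis and vertical below 0.1 rad and contact force between basket and the fingers below 0.1 N), for 0.2 s.
4. the cup grate lies in its own nest, released (horizontal distance between grate_c and nest_grate_c below 0.013 m and z of grate_c in the frame of nest_grate_c below 0.0175 m and angle between grate_c's own z axis and vertical below 0.1 rad and angle between the x axis of grate_c and the x axis of nest_grate_c, either way round below 0.3 rad and contact force between grate and the fingers below 0.1 N), for 0.2 s.
At the end, for the whole second after the job is handed in: Every part lies in its own nest, upright (within 0.1 rad) on the nest's floor (within 3.5 mm), its centre within 11 mm (knob, basket) or 13 mm (block, grate) of the nest's centre, the grate along its nest within 0.3 rad, all released and at rest (all of step 1 and all of step 2 and all of step 3 and all of step 4 and linear speed of each of knob, block, basket, grate below 0.02 m/s); the robot touches nothing.
It fails at once if a part is dropped or knocked over (falls free, faster than 0.6 m/s) ((contact force between knob and the fingers below 0.05 N and linear speed of knob above 0.6 m/s) or (contact force between block and the fingers below 0.05 N and linear speed of block above 0.6 m/s) or (contact force between basket and the fingers below 0.05 N and linear speed of basket above 0.6 m/s) or (contact force between grate and the fingers below 0.05 N and linear speed of grate above 0.6 m/s)).
It fails at once if the cup is moved by more than 20 mm (distance of cup from where it was at the start of the episode above 0.02 m).
It fails at once if the jar is moved by more than 20 mm (distance of jar from where it was at the start of the episode above 0.02 m).
It also fails if it takes over 120 s, if anything falls off the work surface, if the arm or the gripper's body presses on something with over 40 N, if the wrist force passes 120 N, or if a joint passes its speed limit or range.

## Working session

There is one attempt and no reset: what is moved stays moved. The work goes in short steps, Python scripts to look and compute and a tool call to move; the robot and the scene stay as the last step left them, time stands still between calls to the robot, and variables do not carry over. Pictures are saved under pics/ and viewed, and the job is handed in when it is done.

Besides the shell and the picture viewer there is one more tool, called after "Call:" as name(argument=value, ...) on one line, values as JSON. carry_out: Moves the arm, as the interface text tells. Shift numbers are shares of 0.04 m and turn numbers shares of 5 degrees, none past 1 either way. Its arguments: {"type":"object","properties":{"moves":{"type":"array"}},"required":["moves"]}

```bash
mkdir -p pics; ls
python3 - <<'E'
from plant import state, grab_frame, ticket, manip
import cv2
print(state()); print(manip, manip.grip_depth)
for n in ("scene","top","wrist"):
    f=grab_frame(n); cv2.imwrite(f"pics/{n}0.png",f["frame"][:,:,::-1]); print(n,f["K"].tolist(),f.get("world_from_camera",f.get("hand_eye")).round(4).tolist())
E
```

```text
pics
{'time': 0.0, 'joint_pos': array([ 1.19798871e+00,  5.33823117e-02,  1.61430962e+00,  1.19607515e-05,
        1.47604600e+00, -1.19023064e-01]), 'joint_vel': array([ 8.89902694e-04,  2.70310531e-04,  6.52334213e-05, -1.51463195e-04,
        2.43895687e-04, -8.64944164e-04]), 'joint_efforts': array([-5.05546850e-04, -3.93677473e+01, -3.70180357e+01, -1.73750359e-04,
        7.08263658e-03,  1.78147519e-05]), 'tool_pos': array([0.15669285, 0.60437557, 0.23003794]), 'tool_rot': array([ 5.45899920e-04,  7.90907311e-01,  6.11935026e-01, -9.23356453e-04]), 'contact_force': array([-0.87424721,  0.19319297, -0.26637509]), 'ft_torque': array([-0.01558251, -0.00331847,  0.01030079]), 'gripper_width': 1.0001567397164541}
<Robot object at 0x7f918f407a10> 0.0187
scene [[409.4528303437183, 0.0, 327.1190485373817], [0.0, 409.4528303437183, 202.53632180643652], [0.0, 0.0, 1.0]] [[0.6572, 0.3769, -0.6527, 1.2382], [0.7535, -0.35, 0.5566, -0.5509], [-0.0187, -0.8576, -0.514, 0.6007], [0.0, 0.0, 0.0, 1.0]]
top [[486.75001579869405, 0.0, 323.578271306548], [0.0, 486.75001579869405, 196.29750785853352], [0.0, 0.0, 1.0]] [[0.0202, -0.9947, 0.1009, 0.4584], [-0.9998, -0.0201, 0.0019, -0.0041], [0.0002, -0.1009, -0.9949, 1.5212], [0.0, 0.0, 0.0, 1.0]]
wrist [[275.47185380306087, 0.0, 318.5841905437883], [0.0, 275.47185380306087, 197.85240066651932], [0.0, 0.0, 1.0]] [[1.0, 0.0006, 0.0012, 0.0008], [-0.0008, 0.9647, 0.2634, -0.0677], [-0.001, -0.2634, 0.9647, -0.1422], [0.0, 0.0, 0.0, 1.0]]
```

View pics/scene0.png

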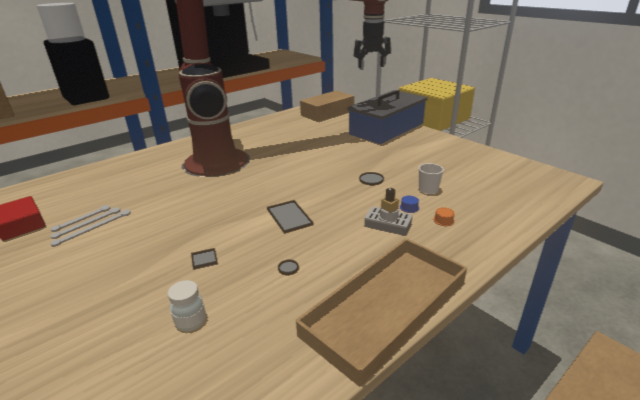

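View pics/top0.png

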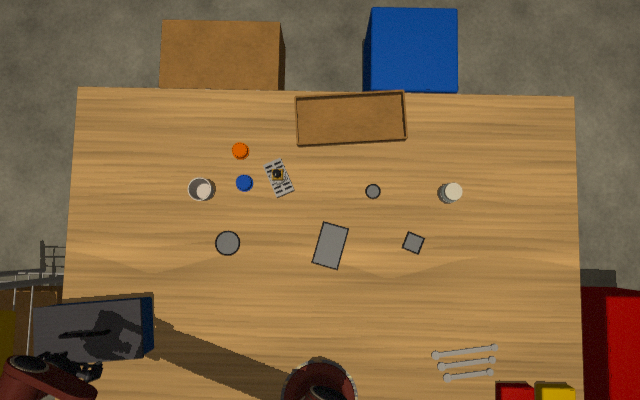

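View pics/wrist0.png

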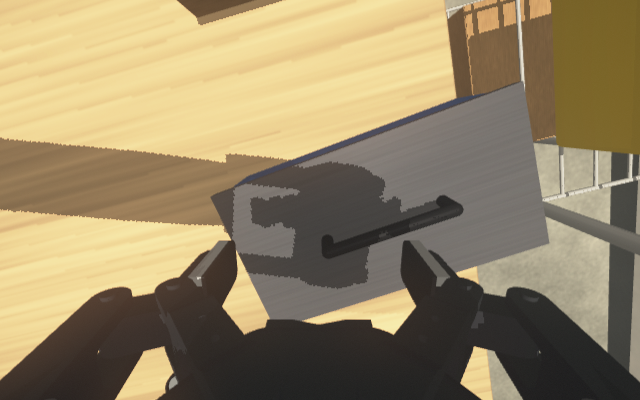

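The top view shows these candidates:
- Stack at (278,176).
- Nests: small round (373,191), square (413,243), large round (228,243) and long (330,246).
- Cup at (201,189) and jar at (451,192).
- Basket look-alikes: blue (244,183) and orange (240,151). The steel basket to move is the one inside the stack.

Next I'll measure these and enlarge them.

```bash
cat > h.py <<'E'
import numpy as np, cv2
from scipy.spatial.transform import Rotation as R
from plant import state, grab_frame, ticket, manip
def cast(f,uv,z,T=None):
    T=f["world_from_camera"] if T is None else T
    uv=np.atleast_2d(np.asarray(uv,float)); d=np.c_[(uv-f["K"][:2,2])/f["K"][0,0],np.ones(len(uv))]@T[:3,:3].T
    o=T[:3,3]; return o+d*((z-o[2])/d[:,2])[:,None]
def toolT(s):
    T=np.eye(4); q=s["tool_rot"]; T[:3,:3]=R.from_quat([q[1],q[2],q[3],q[0]]).as_matrix(); T[:3,3]=s["tool_pos"]; return T
def cloud(f,T=None):
    T=f["world_from_camera"] if T is None else T
    z=f["z_map"]; v,u=np.indices(z.shape); P=np.stack([(u-f["K"][0,2])/f["K"][0,0]*z,(v-f["K"][1,2])/f["K"][1,1]*z,z],-1)
    W=P@T[:3,:3].T+T[:3,3]; W[z==0]=np.nan; return W
E
python3 - <<'E'
from h import *
f=grab_frame("top"); im=f["frame"]; W=cloud(f)
hsv=cv2.cvtColor(im,cv2.COLOR_RGB2HSV)
m=((hsv[...,1]<60)|(hsv[...,2]<60)).astype(np.uint8)*255
for name,(u,v),z in [("nk",(373,191),.008),("nb",(413,243),.008),("nbas",(228,243),.008),("ng",(330,246),.008),("stack",(278,176),.028)]:
    n,l,st,c=cv2.connectedComponentsWithStats(m)
    k=l[v,u]
    if k==0: 
        ys,xs=np.where(m[v-5:v+6,u-5:u+6]); k=l[v-5+ys[0],u-5+xs[0]]
    cs,_=cv2.findContours((l==k).astype(np.uint8),cv2.RETR_EXTERNAL,cv2.CHAIN_APPROX_NONE)
    c=max(cs,key=cv2.contourArea)[:,0]
    p=cast(f,c,z)[:,:2]
    (cx,cy),(w,h),a=cv2.minAreaRect(p.astype(np.float32)*1000)
    print(name,"rect",round(cx),round(cy),round(w,1),round(h,1),round(a,1),"mean",cast(f,[cv2.moments(c.reshape(-1,1,2))[k]/cv2.moments(c.reshape(-1,1,2))["m00"] for k in("m10","m01")],z).round(4))
for n,b in [("stack",(255,150,300,205)),("cup",(185,175,215,205)),("jar",(435,178,466,207)),("blue",(233,172,256,193)),("toolbox",(25,290,160,370))]:
    w=W[b[1]:b[3],b[0]:b[2]].reshape(-1,3); w=w[w[:,2]>.012]; print(n,np.nanmin(w,0).round(3),np.nanmax(w,0).round(3))
cv2.imwrite("pics/t1.png",cv2.resize(im[140:270,190:470],None,fx=2.8,fy=2.8,interpolation=cv2.INTER_CUBIC)[:,:,::-1])
g=grab_frame("scene");cv2.imwrite("pics/s1.png",cv2.resize(g["frame"][170:240,350:460],None,fx=7,fy=7,interpolation=cv2.INTER_CUBIC)[:,:,::-1])
E
```

```text
nk rect 633 -154 41.1 40.7 0.7 mean [[ 0.6325 -0.1542  0.008 ]]
nb rect 475 -280 55.3 53.3 68.3 mean [[ 0.4744 -0.2805  0.008 ]]
nbas rect 462 295 70.9 74.5 1.2 mean [[0.4621 0.2938 0.008 ]]
ng rect 461 -24 81.4 131.1 75.2 mean [[ 0.4606 -0.0242  0.008 ]]
stack rect 666 140 109.4 58.9 24.7 mean [[0.6658 0.1404 0.028 ]]
stack [0.605 0.091 0.012] [0.727 0.189 0.112]
cup [0.587 0.338 0.012] [0.657 0.409 0.078]
jar [ 0.598 -0.413  0.012] [ 0.656 -0.357  0.09 ]
blue [0.626 0.226 0.013] [0.672 0.272 0.032]
toolbox [0.118 0.499 0.012] [0.297 0.822 0.541]
```

View pics/t1.png

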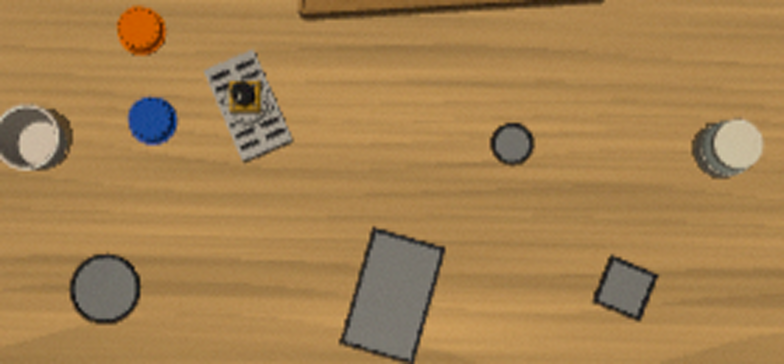

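View pics/s1.png

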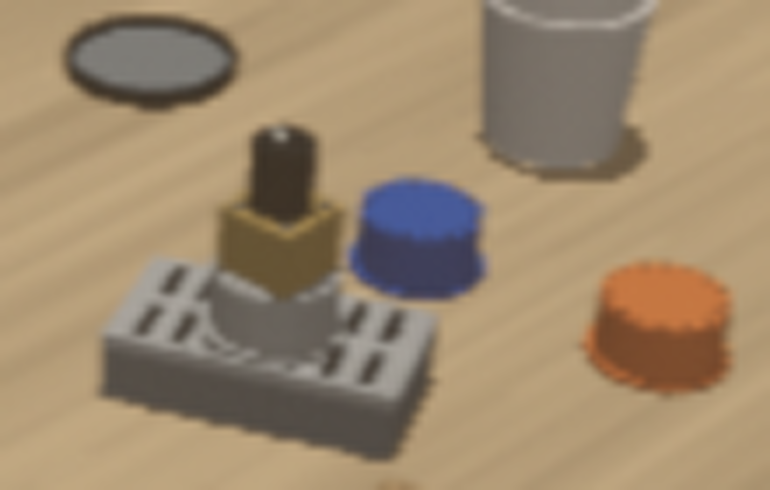

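Call:
carry_out(moves=[[[0, 0, 0, -0.46, 0.87, 0, 1], [0, 0, 0, -0.46, 0.87, 0, 1], [0, 0, 0, -0.46, 0.87, 0, 1], [0, 0, 0, -0.46, 0.87, 0, 1], [0, 0, 0, -0.46, 0.87, 0, 1], [0, 0, 0, -0.46, 0.87, 0, 1], [0, 0, 0, -0.46, 0.87, 0, 1], [0, 0, 0, -0.46, 0.87, 0, 1]]])

```text
time: 0.92
tool_pos: [0.3905, 0.3911, 0.2314]
tool_rot: [-0.0, 0.791, 0.612, 0.0]
contact_force: [0.8, 0.1, -0.1]
gripper_width: 1.0
```

Call:
carry_out(moves=[[[0, 0, 0, -0.46, 0.87, 0, -0.2], [0, 0, 0, -0.46, 0.87, 0, -0.2], [0, 0, 0, -0.46, 0.87, 0, -0.2], [0, 0, 0, -0.46, 0.87, 0, -0.2], [0, 0, 0, -0.46, 0.87, 0, -0.2], [0, 0, 0, -0.46, 0.87, 0, -0.2], [0, 0, 0, -0.46, 0.87, 0, -0.2], [0, 0, 0, -0.46, 0.87, 0, -0.2]]])

```text
time: 1.58
tool_pos: [0.6231, 0.1786, 0.2312]
tool_rot: [-0.0, 0.791, 0.612, -0.0]
contact_force: [0.8, 0.3, -0.5]
gripper_width: 0.404
```

Call:
carry_out(moves=[[[0, 0, 0, -0.4, 0.7, 0, -0.2], [0, 0, 0, -0.2, 0.4, 0, -0.2], [0, 0, 0, 0, 0, 0, -0.2], [0, 0, 0, 0, 0, 0, -0.2]]])

```text
time: 1.92
tool_pos: [0.6587, 0.1452, 0.2307]
tool_rot: [-0.0, 0.791, 0.611, -0.0]
contact_force: [-0.3, -0.7, 0.5]
gripper_width: 0.399
```

Run:
```python
from h import *
s=state(); f=grab_frame("wrist"); T=toolT(s)@f["hand_eye"]; W=cloud(f,T); np.savez("w1.npz",W=W,im=f["frame"],T=T)
cv2.imwrite("pics/w1.png",f["frame"][:,:,::-1])
C=cloud(f,f["hand_eye"]) # tool coords
# fingertips in tool frame
m=(C[...,2]>-0.06)&(C[...,2]<0.03)&(abs(C[...,0])<.06)&(abs(C[...,1])<.02)
for sg in(-1,1):
    k=m&(C[...,0]*sg>0); p=C[k]; print(sg,len(p),p.min(0).round(4),p.max(0).round(4))
for z0,z1 in((.1,.112),(.075,.085),(.05,.058),(.022,.033)):
    k=(W[...,2]>z0)&(W[...,2]<z1)&(abs(W[...,0]-.666)<.08)&(abs(W[...,1]-.14)<.08)
    p=W[k]; print(z0,len(p), np.median(p[:,2]).round(4), [np.round(x,4) for x in cv2.minAreaRect((p[:,:2]*1000).astype(np.float32))] if len(p) else "")
    uv=np.argwhere(k)[:,::-1]; print(uv.min(0),uv.max(0))
```

```text
-1 5069 [-0.0515 -0.0154 -0.06  ] [-0.0159  0.012  -0.0001]
1 5057 [ 0.0176 -0.0157 -0.06  ] [ 0.0534  0.0118 -0.0002]
0.1 450 0.1054 [array([668.0718, 140.8367]), array([23.5986, 23.4378]), np.float64(17.4049)]
[304 191] [327 214]
0.075 353 0.0795 [array([668.8071, 141.0725]), array([32.1223, 31.9511]), np.float64(2.2468)]
[299 179] [334 213]
0.05 407 0.0535 [array([662.7873, 142.2769]), array([47.4146, 38.3229]), np.float64(82.2479)]
[297 170] [336 203]
0.022 2536 0.0276 [array([666.3658, 142.2947]), array([110.1649,  60.3302]), np.float64(24.9208)]
[271 136] [361 228]
```

View pics/w1.png

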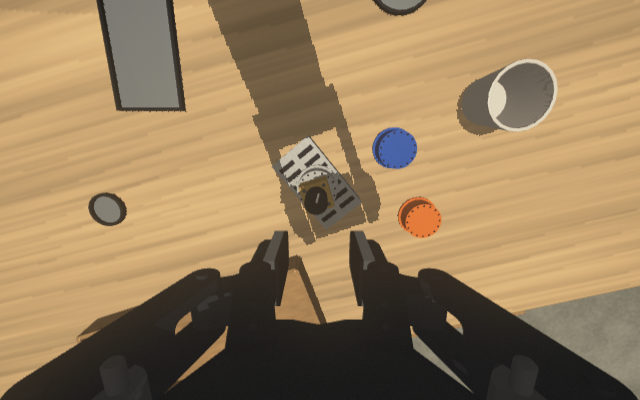

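The wrist view shows the knob at (316,200) on the block, the basket and then the grate. The blue (394,148) and orange (419,217) look-alikes stand apart. Measured positions:
- Knob (0.668, 0.140)
- Block heading about 2°
- Grate heading 25°

Fingertips sit at TCP level at 34 mm opening.

Call:
carry_out(moves=[[[0, 0, 0, -0.06, 0.26, 0.6, 0], [0, 0, 0, 0, 0, 0.8, 0], [0, 0, 0, 0, 0, 0.8, 0], [0, 0, 0, 0, 0, 0.7, 0], [0, 0, 0, 0, 0, 0.4, 0], [0, 0, 0, 0, 0, 0.3, 0], [0, 0, 0, 0, 0, 0, 0], [0, 0, 0, 0, 0, 0, 0]]])

```text
time: 2.63
tool_pos: [0.6675, 0.1418, 0.0875]
tool_rot: [-0.0, 0.791, 0.612, -0.0]
contact_force: [0.2, 0.3, 0.3]
gripper_width: 0.501
```

Run:
```python
from h import *
s=state(); f=grab_frame("wrist"); cv2.imwrite("pics/w2.png",f["frame"][:,:,::-1]); print(s["tool_pos"])
g=grab_frame("scene");cv2.imwrite("pics/s2.png",cv2.resize(g["frame"][130:240,320:460],None,fx=5,fy=5,interpolation=cv2.INTER_CUBIC)[:,:,::-1])
```

```text
[0.66754511 0.14184841 0.08753985]
```

View pics/w2.png

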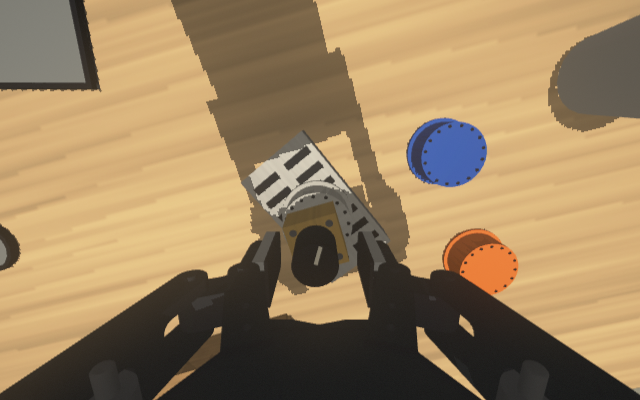

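View pics/s2.png

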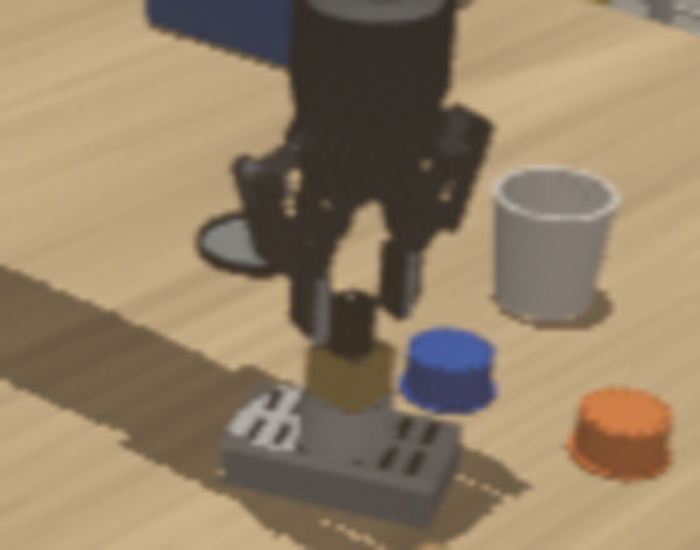

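Call:
carry_out(moves=[[[0, 0, 0, -0.03, 0, 0, 0], [0, 0, 0, 0, 0, 0, -0.2], [0, 0, 0, 0, 0, 0, -0.4], [0, 0, 0, 0, 0, 0, -1], [0, 0, 0, 0, 0, 0, -1], [0, 0, 0, 0, 0, 0, -1], [0, 0, 0, 0, 0, -0.2, -1], [0, 0, 0, 0, 0, -0.5, -1]]])

```text
time: 3.4
tool_pos: [0.6649, 0.1395, 0.1114]
tool_rot: [-0.002, 0.791, 0.612, -0.003]
contact_force: [-0.8, 0.2, -1.8]
gripper_width: 0.254
```

Call:
carry_out(moves=[[[0, 0, 0, -0.4, 0.05, -0.7, -1], [0, 0, 0, -0.8, 0.1, -0.5, -1], [0, 0, 0, -0.95, 0.14, 0, -1], [0, 0, 0, -0.95, 0.14, 0, -1], [0, 0, 0, -0.95, 0.14, 0, -1], [0, 0, 0, -0.95, 0.14, 0, -1], [0, 0, 0, -0.95, 0.14, 0, -1], [0, 0, 0, -0.9, 0.14, 0, -1]]])

```text
time: 4.07
tool_pos: [0.6362, -0.1371, 0.1629]
tool_rot: [-0.0, 0.791, 0.612, -0.0]
contact_force: [-0.2, 1.4, -0.5]
gripper_width: 0.257
```

Call:
carry_out(moves=[[[0, 0, 0, -0.46, 0.06, 0.4, -1], [0, 0, 0, 0, 0, 0.3, -1], [0, 0, 0, 0, 0, 0, -1], [0, 0, 0, 0, 0, 0, -1]]])

```text
time: 4.4
tool_pos: [0.6338, -0.1527, 0.1335]
tool_rot: [-0.002, 0.791, 0.612, -0.001]
contact_force: [0.4, 0.5, 0.4]
gripper_width: 0.253
```

```bash
cat > look.py <<'E'
from h import *
import sys
def look(name):
    s=state(); f=grab_frame("wrist"); T=toolT(s)@f["hand_eye"]; cv2.imwrite(f"pics/{name}.png",f["frame"][:,:,::-1])
    print("tcp",s["tool_pos"].round(4),"F",s["contact_force"].round(1),"w",round(s["gripper_width"],3)); return s,f,T
def floor(f,T,guess,name=""):
    # grey nest floor component near world guess
    t=np.linalg.inv(T)@np.r_[guess,.003,1]; uv=(f["K"]@t[:3]); uv=uv[:2]/uv[2]
    hsv=cv2.cvtColor(f["frame"],cv2.COLOR_RGB2HSV); m=((hsv[...,1]<40)&(hsv[...,2]>50)).astype(np.uint8)
    n,l,st,c=cv2.connectedComponentsWithStats(m); k=[i for i in range(1,n) if st[i,4]>150]; i=min(k,key=lambda i:np.hypot(*(c[i]-uv)))
    cs,_=cv2.findContours((l==i).astype(np.uint8),cv2.RETR_EXTERNAL,cv2.CHAIN_APPROX_NONE); c0=max(cs,key=cv2.contourArea)[:,0]
    p=cast(f,c0,.003,T)[:,:2]*1000; r=cv2.minAreaRect(p.astype(np.float32)); e=cv2.fitEllipse(p.astype(np.float32))
    print(name,"floor px",c[i].round(),"guess px",uv.round(),"rect",np.round(r[0],1),np.round(r[1],1),round(r[2],1),"ell",np.round(e[0],1),np.round(e[1],1))
E
python3 - <<'E'
from look import *
s,f,T=look("w3"); floor(f,T,(.6325,-.154))
E
```

```text
tcp [ 0.6338 -0.1527  0.1335] F [0.4 0.5 0.4] w 0.253
 floor px [317. 189.] guess px [316. 191.] rect [ 631.  -152.9] [35.8 37.6] 75.5 ell [ 631.6 -152.6] [34.  38.8]
```

View pics/w3.png

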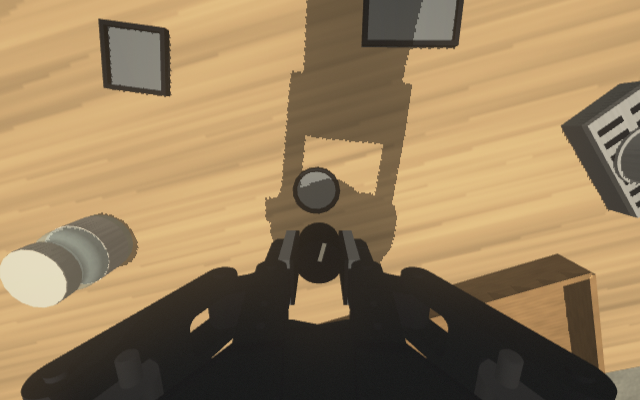

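Run:
```python
from look import *
s,f,T=look("w3b"); C=cloud(f,f["hand_eye"])
for v in range(215,300,6): print(v, C[v,320].round(4))
```

```text
tcp [ 0.6347 -0.1525  0.1348] F [-0.3  0.  -0.4] w 0.252
215 [0.0027 0.0269 0.1351]
221 [0.0027 0.0334 0.1343]
227 [ 0.0018 -0.0119  0.0008]
233 [ 0.0017 -0.0115 -0.0069]
239 [ 0.0017 -0.0115 -0.0146]
245 [ 0.0017 -0.0096 -0.0175]
251 [ 0.0017 -0.0064 -0.0177]
257 [ 0.0017 -0.0029 -0.0172]
263 [ 0.0017  0.0007 -0.0167]
269 [ 0.0017  0.0038 -0.0172]
275 [ 0.0017  0.0076 -0.0165]
281 [ 0.0017  0.0108 -0.0169]
287 [0.0029 0.1136 0.1347]
293 [0.0029 0.1214 0.1346]
299 [0.0029 0.1293 0.1347]
```

Call:
carry_out(moves=[[[0, 0, 0, -0.04, -0.04, 0.4, -1], [0, 0, 0, 0, 0, 0.7, -1], [0, 0, 0, 0, 0, 0.7, -1], [0, 0, 0, 0, 0, 0.5, -1], [0, 0, 0, 0, 0, 0.4, -1], [0, 0, 0, 0, 0, 0.2, -1], [0, 0, 0, 0, 0, 0, -1], [0, 0, 0, 0, 0, 0, -1]]])

```text
time: 5.17
tool_pos: [0.6337, -0.1543, 0.0202]
tool_rot: [0.0, 0.791, 0.612, 0.0]
contact_force: [-0.3, 0.2, 1.1]
gripper_width: 0.249
```

Call:
carry_out(moves=[[[0, 0, 0, 0, 0, 0.1, -1], [0, 0, 0, 0, 0, 0.06, -1], [0, 0, 0, 0, 0, 0, -1], [0, 0, 0, 0, 0, 0, -1]]])

```text
time: 5.5
tool_pos: [0.6333, -0.1551, 0.0135]
tool_rot: [0.0, 0.791, 0.612, 0.0]
contact_force: [-0.5, -0.0, -0.6]
gripper_width: 0.256
```

Call:
carry_out(moves=[[[0, 0, 0, 0, 0, 0.03, -1], [0, 0, 0, 0, 0, 0.02, -1], [0, 0, 0, 0, 0, 0, -1], [0, 0, 0, 0, 0, 0, -1]]])

```text
time: 5.83
tool_pos: [0.6334, -0.1551, 0.0118]
tool_rot: [0.0, 0.791, 0.612, 0.0]
contact_force: [-1.5, -0.2, 6.0]
gripper_width: 0.254
```

Call:
carry_out(moves=[[[0, 0, 0, 0, 0, 0, -0.4], [0, 0, 0, 0, 0, 0, -0.2], [0, 0, 0, 0, 0, 0, 0], [0, 0, 0, 0, 0, 0, 0], [0, 0, 0, 0, 0, -0.3, 0], [0, 0, 0, 0, 0, -0.8, 0], [0, 0, 0, 0, 0, -0.9, 0], [0, 0, 0, 0, 0, -0.9, 0]]])

```text
time: 6.5
tool_pos: [0.6323, -0.1547, 0.1281]
tool_rot: [-0.001, 0.791, 0.612, -0.0]
contact_force: [0.7, -0.6, 0.2]
gripper_width: 0.497
```

Run:
```python
from look import *
s,f,T=look("w4"); W=cloud(f,T)
k=(abs(W[...,0]-.632)<.03)&(abs(W[...,1]+.154)<.03)&(W[...,2]>.02)&(W[...,2]<.04); p=W[k]; print(np.median(p,0),cv2.minAreaRect((p[:,:2]*1000).astype(np.float32)))
```

```text
tcp [ 0.6323 -0.1547  0.1281] F [ 0.7 -0.6  0.2] w 0.497
[ 0.63259098 -0.15395697  0.02840772] ((633.421630859375, -153.85269165039062), (22.98111343383789, 24.040605545043945), 74.9198226928711)
```

View pics/w4.png

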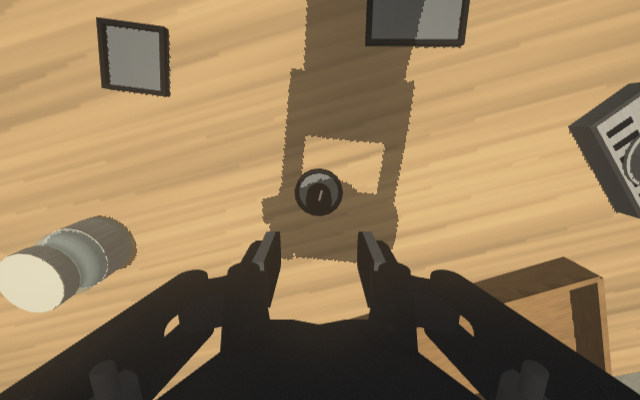

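Call:
carry_out(moves=[[[0, 0, 0, 0.3, -0.05, -0.8, 0], [0, 0, 0, 0.8, -0.12, -0.5, 0], [0, 0, 0, 0.95, -0.15, -0.1, 0], [0, 0, 0, 0.95, -0.15, 0, 0], [0, 0, 0, 0.95, -0.15, 0, 0], [0, 0, 0, 0.95, -0.15, 0, 0], [0, 0, 0, 0.95, -0.15, 0, 0], [0, 0, 0, 0.95, -0.14, 0, 0]]])

```text
time: 7.22
tool_pos: [0.6602, 0.1209, 0.1839]
tool_rot: [0.0, 0.791, 0.612, 0.0]
contact_force: [-0.3, 0.2, -0.3]
gripper_width: 0.498
```

Call:
carry_out(moves=[[[0, 0, 0, 0.65, -0.07, 0, 0.2], [0, 0, -0.85, 0, 0, 0, 0.2], [0, 0, -0.85, 0, 0, 0, 0.2], [0, 0, -0.84, 0, 0, 0, 0.2], [0, 0, -0.8, 0, 0, 0, 0.2], [0, 0, 0, 0, 0, 0, 0.2], [0, 0, 0, 0, 0, 0, 0.2]]])

```text
time: 7.8
tool_pos: [0.6641, 0.1449, 0.1834]
tool_rot: [0.0, 0.694, 0.72, 0.0]
contact_force: [0.1, -0.0, -0.2]
gripper_width: 0.598
```

```bash
cat >> look.py <<'E'
def tips(f):
    C=cloud(f,f["hand_eye"]); m=(C[...,2]>-0.06)&(C[...,2]<0.03)&(abs(C[...,0])<.06)&(abs(C[...,1])<.02)
    for sg in(-1,1):
        p=C[m&(C[...,0]*sg>0)]; print("tip",sg,p.min(0).round(4),p.max(0).round(4))
def heading(s): x=toolT(s)[:3,0]; return np.degrees(np.arctan2(x[1],x[0]))
def slab(W,c,r,z0,z1):
    k=(abs(W[...,0]-c[0])<r)&(abs(W[...,1]-c[1])<r)&(W[...,2]>z0)&(W[...,2]<z1); p=W[k]
    print("slab",len(p),np.median(p,0).round(4),[np.round(x,1) for x in cv2.minAreaRect((p[:,:2]*1000).astype(np.float32))])
def tomove(s,tgt):
    d=toolT(s)[:3,:3].T@(np.array(tgt)-s["tool_pos"]); print("move shares",(d/.04).round(2))
E
python3 - <<'E'
from look import *
s,f,T=look("w5"); W=cloud(f,T); tips(f); print(heading(s))
slab(W,(.668,.141),.04,.075,.085); slab(W,(.668,.141),.04,.05,.058);tomove(s,(.668,.140,.062))
E
```

```text
tcp [0.6641 0.1449 0.1834] F [ 0.1 -0.  -0.2] w 0.598
tip -1 [-0.0579 -0.015  -0.06  ] [-0.0222  0.0118 -0.0025]
tip 1 [ 0.0245 -0.0153 -0.06  ] [ 0.0599  0.0118 -0.002 ]
92.05893525032671
slab 1174 [0.6684 0.1408 0.0795] [array([669.2, 140.6]), array([32.8, 31.5]), np.float64(2.5)]
slab 569 [0.6533 0.1442 0.0535] [array([663.3, 141.9]), array([47.4, 38.9]), np.float64(86.6)]
move shares [-0.13  0.09  3.04]
```

View pics/w5.png

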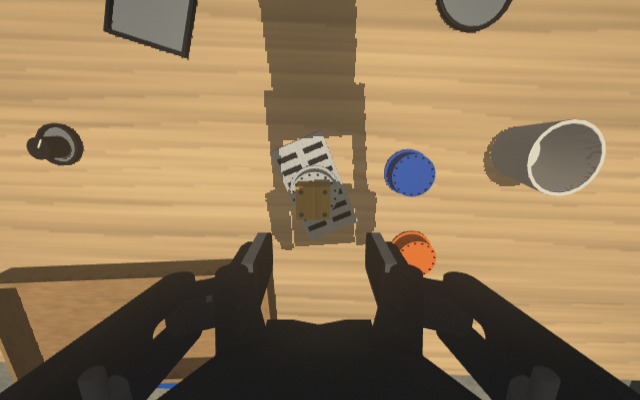

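Call:
carry_out(moves=[[[0, 0, 0, -0.12, 0.12, 0.5, 0.2], [0, 0, 0, 0, 0, 0.7, 0.2], [0, 0, 0, 0, 0, 0.7, 0.2], [0, 0, 0, 0, 0, 0.6, 0.2], [0, 0, 0, 0, 0, 0.35, 0.2], [0, 0, 0, 0, 0, 0.18, 0.2], [0, 0, 0, 0, 0, 0, 0.2], [0, 0, 0, 0, 0, 0, 0.2]]])

```text
time: 8.52
tool_pos: [0.6698, 0.1403, 0.0628]
tool_rot: [0.0, 0.694, 0.72, 0.001]
contact_force: [-0.6, 0.3, -0.3]
gripper_width: 0.599
```

Run:
```python
from look import *
s,f,T=look("w6"); W=cloud(f,T); tips(f); print(heading(s))
slab(W,(.668,.141),.025,.075,.083);tomove(s,(.669,.140,.0615))
```

```text
tcp [0.6698 0.1403 0.0628] F [-0.6  0.3 -0.3] w 0.599
tip -1 [-0.0581 -0.02   -0.06  ] [-0.      0.0161  0.0299]
tip 1 [ 0.0003 -0.02   -0.06  ] [0.06   0.0161 0.0296]
92.13650088997481
slab 3929 [0.6678 0.1405 0.0795] [array([669.3, 136.2]), array([33.4, 41.2]), np.float64(2.2)]
move shares [-0.01 -0.02  0.03]
```

View pics/w6.png

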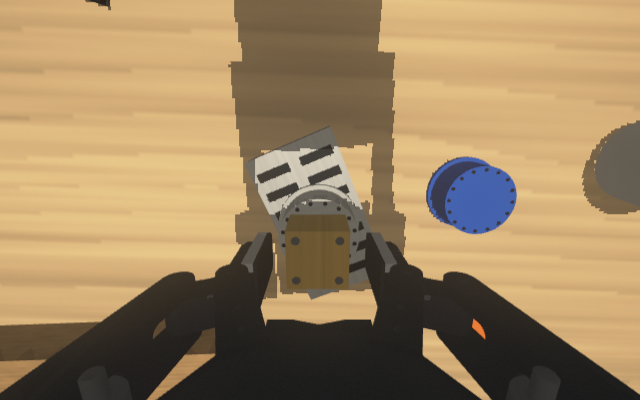

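Call:
carry_out(moves=[[[0, 0, 0, -0.02, 0, 0, 0], [0, 0, 0, 0, 0, 0, -0.15], [0, 0, 0, 0, 0, 0, -1], [0, 0, 0, 0, 0, 0, -1], [0, 0, 0, 0, 0, 0, -1], [0, 0, 0, 0, 0, 0, -1], [0, 0, 0, 0, 0, -0.3, -1], [0, 0, 0, 0, 0, -0.6, -1]]])

```text
time: 9.23
tool_pos: [0.6658, 0.1391, 0.0938]
tool_rot: [-0.003, 0.694, 0.72, -0.003]
contact_force: [-0.8, -0.1, -1.8]
gripper_width: 0.358
```

Call:
carry_out(moves=[[[0, 0, 0, 0, 0, -0.8, -1], [0, 0, 0, 0, 0, -0.6, -1], [0, 0, 0.8, 0, 0, 0, -1], [0, 0, 0.8, 0, 0, 0, -1], [0, 0, 0.8, 0, 0, 0, -1], [0, 0, 0.8, 0, 0, 0, -1], [0, 0, 0.8, 0, 0, 0, -1], [0, 0, 0.76, 0, 0, 0, -1]]])

```text
time: 9.9
tool_pos: [0.6685, 0.1394, 0.1535]
tool_rot: [-0.0, 0.828, 0.56, -0.001]
contact_force: [-0.7, 0.5, -1.8]
gripper_width: 0.361
```

Run:
```python
from look import *
s,f,T=look("w7"); print(heading(s)); C=cloud(f,f["hand_eye"])
k=(abs(C[...,0])<.012)&(abs(C[...,1])<.025)&(C[...,2]<.02)&(C[...,2]>-.03); p=C[k]; print(np.median(p,0),p.min(0),p.max(0))
tomove(s,(.4747,-.28,.14))
```

```text
tcp [0.6685 0.1394 0.1535] F [-0.7  0.5 -1.8] w 0.361
68.1646969470716
[ 5.89699603e-05 -6.43158683e-03 -1.54591322e-02] [-0.01199159 -0.01786555 -0.01793639] [0.01199673 0.0154442  0.01080213]
move shares [-11.53  -0.6    0.34]
```

View pics/w7.png

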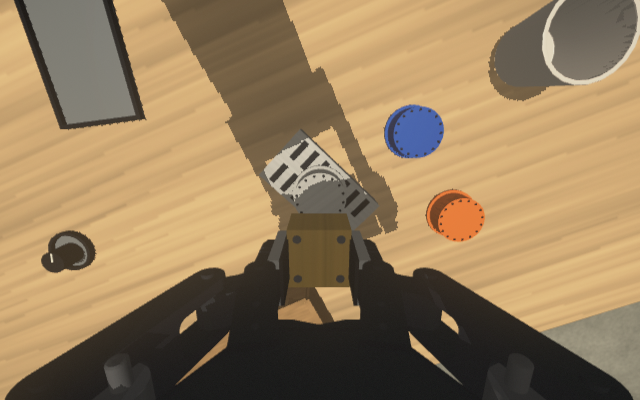

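Call:
carry_out(moves=[[[0, 0, 0, -0.6, -0.05, 0, -1], [0, 0, 0, -0.95, -0.05, 0, -1], [0, 0, 0, -0.98, -0.05, 0, -1], [0, 0, 0, -0.98, -0.05, 0, -1], [0, 0, 0, -0.98, -0.05, 0, -1], [0, 0, 0, -0.98, -0.05, 0, -1], [0, 0, 0, -0.98, -0.05, 0, -1], [0, 0, 0, -0.98, -0.05, 0, -1]]])

```text
time: 10.62
tool_pos: [0.5432, -0.1322, 0.1538]
tool_rot: [-0.0, 0.827, 0.563, -0.0]
contact_force: [1.3, -0.4, -1.1]
gripper_width: 0.36
```

Call:
carry_out(moves=[[[0, 0, 0, -0.98, -0.05, 0, -1], [0, 0, 0, -0.98, -0.05, 0, -1], [0, 0, 0, -0.98, -0.05, 0, -1], [0, 0, 0, -0.75, -0.05, 0, -1], [0, 0, 0, -0.38, 0, 0, -1], [0, 0, 0, 0, 0, 0.2, -1], [0, 0, 0, 0, 0, 0, -1], [0, 0, 0, 0, 0, 0, -1]]])

```text
time: 11.28
tool_pos: [0.4767, -0.278, 0.1446]
tool_rot: [-0.001, 0.827, 0.562, -0.0]
contact_force: [-0.3, 0.8, -1.5]
gripper_width: 0.358
```

Run:
```python
from look import *
s,f,T=look("w8"); print(heading(s)); floor(f,T,(.4747,-.28)); tomove(s,(.4747,-.28,.0165))
```

```text
tcp [ 0.4767 -0.278   0.1446] F [-0.3  0.8 -1.5] w 0.358
68.41482135496612
 floor px [319. 189.] guess px [315. 188.] rect [ 473.2 -279.9] [46.8 46.6] 68.4 ell [ 477.8 -277.5] [42.5 56.9]
move shares [-0.07 -0.02  3.2 ]
```

View pics/w8.png

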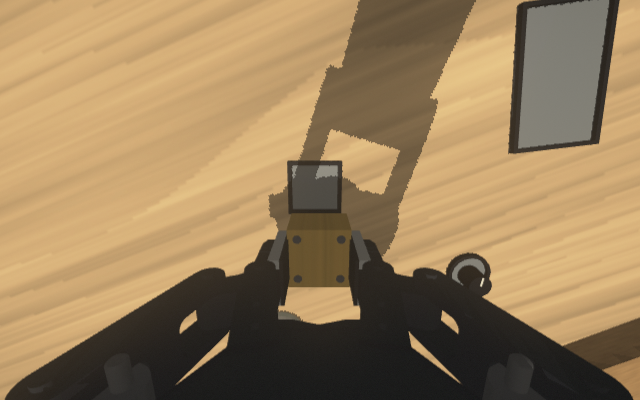

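Call:
carry_out(moves=[[[0, 0, 0, -0.08, -0.04, 0.4, -1], [0, 0, 0, 0, 0, 0.7, -1], [0, 0, 0, 0, 0, 0.8, -1], [0, 0, 0, 0, 0, 0.6, -1], [0, 0, 0, 0, 0, 0.4, -1], [0, 0, 0, 0, 0, 0.25, -1], [0, 0, 0, 0, 0, 0, -1], [0, 0, 0, 0, 0, 0, -1]]])

```text
time: 12.0
tool_pos: [0.4749, -0.281, 0.0199]
tool_rot: [-0.0, 0.827, 0.562, 0.0]
contact_force: [-0.2, -1.5, -1.2]
gripper_width: 0.356
```

Call:
carry_out(moves=[[[0, 0, 0, 0, 0, 0.04, -1], [0, 0, 0, 0, 0, 0.02, -1], [0, 0, 0, 0, 0, 0, -1], [0, 0, 0, 0, 0, 0, -1]]])

```text
time: 12.33
tool_pos: [0.4749, -0.2821, 0.0183]
tool_rot: [0.001, 0.827, 0.562, 0.0]
contact_force: [0.9, -0.5, -1.1]
gripper_width: 0.357
```

Call:
carry_out(moves=[[[0, 0, 0, 0, 0, 0.06, -1], [0, 0, 0, 0, 0, 0.04, -1], [0, 0, 0, 0, 0, 0, -1], [0, 0, 0, 0, 0, 0, -1]]])

```text
time: 12.67
tool_pos: [0.4742, -0.2815, 0.013]
tool_rot: [-0.0, 0.827, 0.562, -0.0]
contact_force: [0.2, 0.2, -1.7]
gripper_width: 0.356
```

Call:
carry_out(moves=[[[0, 0, 0, 0, 0, 0.03, -1], [0, 0, 0, 0, 0, 0.02, -1], [0, 0, 0, 0, 0, 0, -1], [0, 0, 0, 0, 0, 0, -1]]])

```text
time: 13.0
tool_pos: [0.4745, -0.2817, 0.0128]
tool_rot: [-0.0, 0.827, 0.562, -0.0]
contact_force: [-4.0, 3.2, 9.6]
gripper_width: 0.359
```

Call:
carry_out(moves=[[[0, 0, 0, 0, 0, 0, -0.2], [0, 0, 0, 0, 0, 0, 0], [0, 0, 0, 0, 0, 0, 0.2], [0, 0, 0, 0, 0, 0, 0.2], [0, 0, 0, 0, 0, -0.3, 0.2], [0, 0, 0, 0, 0, -0.8, 0.2], [0, 0, 0, 0, 0, -0.9, 0.2], [0, 0, 0, 0, 0, -0.9, 0.2]]])

```text
time: 13.67
tool_pos: [0.4738, -0.2812, 0.1286]
tool_rot: [-0.001, 0.827, 0.562, -0.0]
contact_force: [0.7, -0.7, 0.5]
gripper_width: 0.602
```

Run:
```python
from look import *
s,f,T=look("w9"); W=cloud(f,T); slab(W,(.474,-.28),.035,.02,.04)
tomove(s,(.663,.145,.17))
```

```text
tcp [ 0.4738 -0.2812  0.1286] F [ 0.7 -0.7  0.5] w 0.602
slab 1226 [ 0.4724 -0.2802  0.0284] [array([ 473.2, -280.5]), array([31.6, 32. ]), np.float64(68.8)]
move shares [11.65  0.46 -1.03]
```

View pics/w9.png

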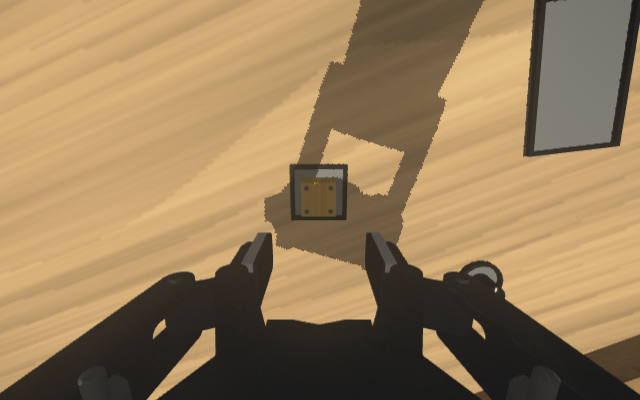

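Call:
carry_out(moves=[[[0, 0, 0, 0.6, 0, -0.5, 0.7], [0, 0, 0, 0.95, 0.05, -0.25, 0.7], [0, 0, 0, 0.98, 0.05, -0.1, 0.7], [0, 0, 0, 0.98, 0.05, -0.1, 0.7], [0, 0, 0, 0.98, 0.05, -0.1, 0.7], [0, 0, 0, 0.98, 0.05, 0, 0.7], [0, 0, 0, 0.98, 0.05, 0, 0.7], [0, 0, 0, 0.98, 0.05, 0, 0.7]]])

```text
time: 14.38
tool_pos: [0.5978, -0.0086, 0.1704]
tool_rot: [0.001, 0.827, 0.562, 0.001]
contact_force: [-0.6, 0.6, 0.6]
gripper_width: 0.85
```

Call:
carry_out(moves=[[[0, 0, 0, 0.98, 0.05, 0, 0.7], [0, 0, 0, 0.98, 0.04, 0, 0.7], [0, 0, 0, 0.98, 0, 0, 0.7], [0, 0, 0, 0.8, 0, 0, 0.7], [0, 0, 0, 0.46, 0, 0, 0.7], [0, 0, 0, 0, 0, 0, 0.7], [0, 0, 0, 0, 0, 0, 0.7]]])

```text
time: 14.97
tool_pos: [0.6624, 0.1451, 0.1696]
tool_rot: [0.0, 0.827, 0.563, -0.0]
contact_force: [-0.3, 0.4, -0.7]
gripper_width: 0.851
```

Run:
```python
from look import *
s,f,T=look("w10"); W=cloud(f,T); tips(f); print(heading(s))
slab(W,(.668,.141),.04,.05,.058); slab(W,(.666,.141),.075,.022,.029);tomove(s,(.669,.140,.041))
```

```text
tcp [0.6624 0.1451 0.1696] F [-0.3  0.4 -0.7] w 0.851
tip -1 [-0.06   -0.0156 -0.06  ] [-0.0322  0.0109 -0.0075]
tip 1 [ 0.0337 -0.0154 -0.06  ] [ 0.0599  0.0109 -0.0072]
68.46043200017021
slab 1840 [0.667  0.1419 0.0535] [array([667.6, 141.7]), array([47.4, 47.5]), np.float64(82.2)]
slab 3458 [0.6472 0.1434 0.0275] [array([666.4, 142.1]), array([110. ,  60.5]), np.float64(24.9)]
move shares [-0.06  0.2   3.22]
```

View pics/w10.png

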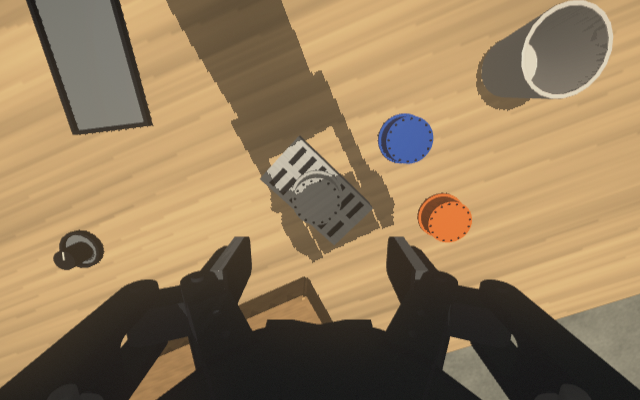

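Call:
carry_out(moves=[[[0, 0, 0, -0.05, 0.15, 0.5, 0.7], [0, 0, 0, 0, 0, 0.7, 0.7], [0, 0, 0, 0, 0, 0.8, 0.7], [0, 0, 0, 0, 0, 0.7, 0.7], [0, 0, 0, 0, 0, 0.4, 0.7], [0, 0, 0, 0, 0, 0.2, 0.7], [0, 0, 0, 0, 0, 0, 0.7], [0, 0, 0, 0, 0, 0, 0.7]]])

```text
time: 15.68
tool_pos: [0.668, 0.1397, 0.0385]
tool_rot: [0.0, 0.827, 0.562, 0.001]
contact_force: [0.8, 0.2, 0.3]
gripper_width: 0.844
```

Run:
```python
from look import *
s,f,T=look("w11"); W=cloud(f,T); slab(W,(.668,.141),.03,.05,.056);tomove(s,(.667,.141,.0345))
g=grab_frame("scene");cv2.imwrite("pics/s11.png",cv2.resize(g["frame"][130:240,320:460],None,fx=5,fy=5,interpolation=cv2.INTER_CUBIC)[:,:,::-1])
```

```text
tcp [0.668  0.1397 0.0385] F [0.8 0.2 0.3] w 0.844
slab 6431 [0.6664 0.1421 0.0535] [array([666.9, 140.9]), array([59.2, 48.5]), np.float64(12.6)]
move shares [ 0.02 -0.03  0.1 ]
```

View pics/s11.png

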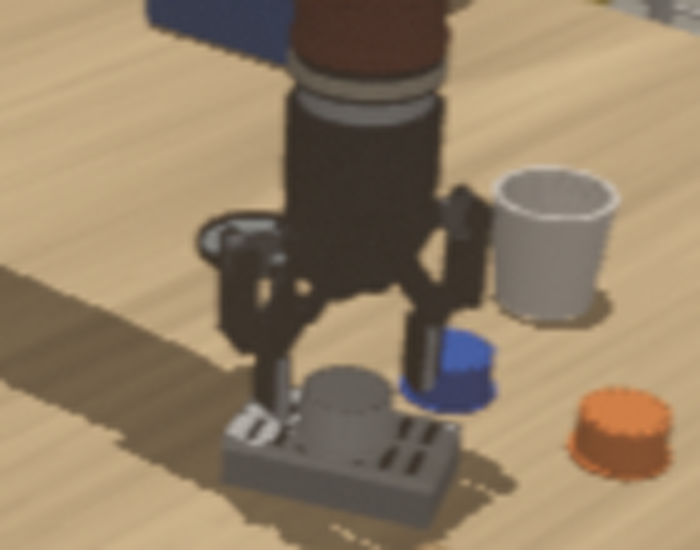

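View pics/w11.png

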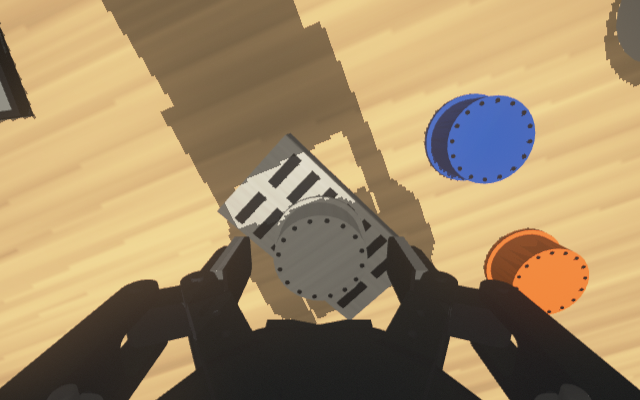

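Everything is centred, with the grey steel basket between the pads. I'll lower 2.5 mm, close and lift a little.

Call:
carry_out(moves=[[[0, 0, 0, 0.02, -0.02, 0.06, 0.5], [0, 0, 0, 0, 0, 0, 0.3], [0, 0, 0, 0, 0, 0, 0.1], [0, 0, 0, 0, 0, 0, -1], [0, 0, 0, 0, 0, 0, -1], [0, 0, 0, 0, 0, 0, -1], [0, 0, 0, 0, 0, -0.15, -1], [0, 0, 0, 0, 0, -0.3, -1]]])

```text
time: 16.45
tool_pos: [0.6649, 0.1411, 0.0509]
tool_rot: [-0.001, 0.827, 0.562, -0.002]
contact_force: [-0.5, 0.3, -1.4]
gripper_width: 0.54
```

Call:
carry_out(moves=[[[0, 0, 0, 0, 0, -0.7, -1], [0, 0, 0, 0, 0, -0.9, -1], [0, 0, 0, 0, 0, -0.6, -1], [0, 0, 0, 0, 0, 0, -1], [0, 0, 0, 0, 0, 0, -1]]])

```text
time: 16.87
tool_pos: [0.6682, 0.1414, 0.1442]
tool_rot: [0.001, 0.827, 0.562, 0.002]
contact_force: [0.5, 0.6, -0.8]
gripper_width: 0.541
```

Run:
```python
from look import *
s,f,T=look("w12"); W=cloud(f,T); C=cloud(f,f["hand_eye"])
k=(abs(C[...,0])<.022)&(abs(C[...,1])<.035)&(C[...,2]<.02)&(C[...,2]>-.03); p=C[k]; print(np.median(p,0),p.min(0),p.max(0))
slab(W,(.666,.141),.075,.022,.029);tomove(s,(.462,.294,.12))
```

```text
tcp [0.6682 0.1414 0.1442] F [ 0.5  0.6 -0.8] w 0.541
[ 0.00054351 -0.00537008 -0.01692634] [-0.02199998 -0.02670884 -0.02986044] [0.02199787 0.02530221 0.00965564]
slab 4827 [0.6494 0.1425 0.0275] [array([666.6, 142.1]), array([110.2,  60.6]), np.float64(24.8)]
move shares [ 1.64 -6.2   0.58]
```

View pics/w12.png

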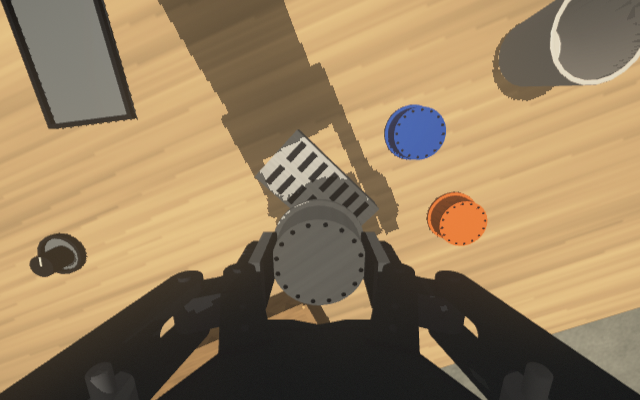

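Call:
carry_out(moves=[[[0, 0, 0, 0.15, -0.55, 0, -1], [0, 0, 0, 0.25, -0.93, 0, -1], [0, 0, 0, 0.25, -0.95, 0, -1], [0, 0, 0, 0.25, -0.95, 0, -1], [0, 0, 0, 0.25, -0.95, 0, -1], [0, 0, 0, 0.25, -0.95, 0, -1], [0, 0, 0, 0.15, -0.6, 0, -1], [0, 0, 0, 0.09, -0.32, 0, -1]]])

```text
time: 17.58
tool_pos: [0.4564, 0.2945, 0.1382]
tool_rot: [-0.001, 0.827, 0.563, -0.002]
contact_force: [1.0, -1.0, -1.6]
gripper_width: 0.536
```

Call:
carry_out(moves=[[[0, 0, 0, 0, 0, 0, -1], [0, 0, 0, 0, 0, 0, -1]]])

```text
time: 17.75
tool_pos: [0.4599, 0.2934, 0.1397]
tool_rot: [0.0, 0.827, 0.562, -0.001]
contact_force: [0.3, -0.8, -1.3]
gripper_width: 0.538
```

Run:
```python
from look import *
s,f,T=look("w13"); floor(f,T,(.462,.294)); tomove(s,(.462,.294,.02))
```

```text
tcp [0.4599 0.2934 0.1397] F [ 0.3 -0.8 -1.3] w 0.538
 floor px [319. 235.] guess px [319. 192.] rect [507.4 273.6] [102.4 171.9] 70.9 ell [515.1 272.8] [ 98.4 177.4]
move shares [0.04 0.05 2.99]
```

View pics/w13.png

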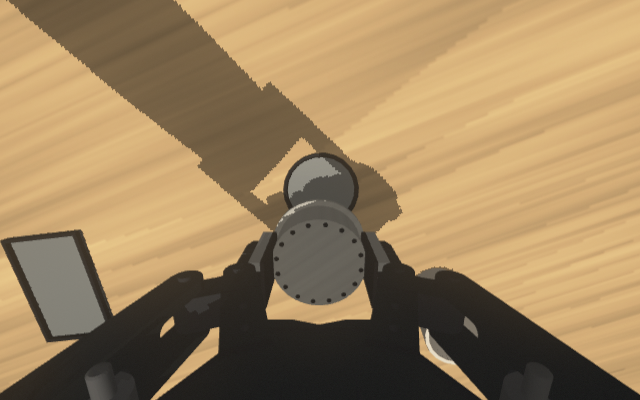

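Run:
```python
from look import *
s=state(); f=grab_frame("wrist"); T=toolT(s)@f["hand_eye"]; im=f["frame"]
dark=(im.max(2)<45).astype(np.uint8)
m=np.zeros_like(dark); m[145:200,275:370]=dark[145:200,275:370]
# outer boundary: first dark pixel per column from the top, and leftmost/rightmost per row
pts=[]
for u in range(290,354):
    v=np.where(m[:,u])[0]
    if len(v): pts.append((u,v[0]-.5))
for v in range(165,195):
    u=np.where(m[v])[0]
    if len(u): pts+= [(u[0]-.5,v),(u[-1]+.5,v)]
p=cast(f,pts,.008,T)[:,:2]
from scipy.optimize import least_squares
r=least_squares(lambda q:np.hypot(*(p-q[:2]).T)-.039,[.462,.294],loss="soft_l1",f_scale=.001); print(r.x.round(4),np.abs(r.fun).mean(),len(pts))
tomove(s,(r.x[0],r.x[1],.02))
```

```text
Traceback (most recent call last):
  File "h.py", line 6, in cast
    uv=np.atleast_2d(np.asarray(uv,float)); d=np.c_[(uv-f["K"][:2,2])/f["K"][0,0],np.ones(len(uv))]@T[:3,:3].T
                                                     ~~^~~~~~~~~~~~~
ValueError: operands could not be broadcast together with shapes (1,0) (2,)
```

Run:
```python
from look import *
s=state(); f=grab_frame("wrist"); T=toolT(s)@f["hand_eye"]; im=f["frame"]
print(im[148:160,321].tolist())
hsv=cv2.cvtColor(im,cv2.COLOR_RGB2HSV); dark=(hsv[...,1]<80)
pts=[]
for u in range(290,354,2):
    v=np.where(dark[145:200,u])[0]
    if len(v): pts.append((u,v[0]+144.5))
for v in range(168,195):
    u=np.where(dark[v,275:370])[0]
    if len(u): pts+= [(u[0]+274.5,v),(u[-1]+275.5,v)]
p=cast(f,pts,.008,T)[:,:2]
from scipy.optimize import least_squares
r=least_squares(lambda q:np.hypot(*(p-q[:2]).T)-.039,[.462,.294],loss="soft_l1",f_scale=.001); print(r.x.round(4),np.abs(r.fun).mean(),len(pts))
tomove(s,(r.x[0],r.x[1],.02))
```

```text
[[118, 98, 70], [122, 101, 72], [111, 92, 66], [77, 65, 49], [55, 47, 38], [55, 47, 39], [53, 45, 36], [83, 80, 71], [136, 133, 122], [152, 148, 137], [151, 148, 137], [152, 147, 137]]
[0.4617 0.2954] 0.0009144934445476117 86
move shares [ 0.07 -0.01  3.01]
```

Call:
carry_out(moves=[[[0, 0, 0, 0.05, 0.03, 0.4, -1], [0, 0, 0, 0, 0, 0.7, -1], [0, 0, 0, 0, 0, 0.8, -1], [0, 0, 0, 0, 0, 0.6, -1], [0, 0, 0, 0, 0, 0.35, -1], [0, 0, 0, 0, 0, 0.18, -1], [0, 0, 0, 0, 0, 0, -1], [0, 0, 0, 0, 0, 0, -1]]])

```text
time: 18.57
tool_pos: [0.4632, 0.2948, 0.0201]
tool_rot: [0.0, 0.828, 0.561, 0.0]
contact_force: [1.3, -0.5, 0.1]
gripper_width: 0.533
```

Call:
carry_out(moves=[[[0, 0, 0, 0, 0, 0.08, -1], [0, 0, 0, 0, 0, 0.06, -1], [0, 0, 0, 0, 0, 0, -1], [0, 0, 0, 0, 0, 0, -1]]])

```text
time: 18.9
tool_pos: [0.4626, 0.2953, 0.0147]
tool_rot: [0.0, 0.827, 0.562, 0.0]
contact_force: [-0.3, -0.6, -0.7]
gripper_width: 0.534
```

Call:
carry_out(moves=[[[0, 0, 0, 0, 0, 0.04, -1], [0, 0, 0, 0, 0, 0.03, -1], [0, 0, 0, 0, 0, 0, -1], [0, 0, 0, 0, 0, 0, -1]]])

```text
time: 19.23
tool_pos: [0.4624, 0.2952, 0.0114]
tool_rot: [0.0, 0.827, 0.562, 0.0]
contact_force: [0.6, 0.7, -1.1]
gripper_width: 0.537
```

Call:
carry_out(moves=[[[0, 0, 0, 0, 0, 0.03, -1], [0, 0, 0, 0, 0, 0.02, -1], [0, 0, 0, 0, 0, 0, -1], [0, 0, 0, 0, 0, 0, -1]]])

```text
time: 19.57
tool_pos: [0.4624, 0.2952, 0.0113]
tool_rot: [-0.0, 0.827, 0.562, -0.001]
contact_force: [-6.8, -3.8, 13.2]
gripper_width: 0.536
```

Call:
carry_out(moves=[[[0, 0, 0, 0, 0, -0.02, 0.1], [0, 0, 0, 0, 0, 0, 0.3], [0, 0, 0, 0, 0, 0, 0.5], [0, 0, 0, 0, 0, 0, 0.7], [0, 0, 0, 0, 0, -0.3, 0.7], [0, 0, 0, 0, 0, -0.8, 0.7], [0, 0, 0, 0, 0, -0.9, 0.7], [0, 0, 0, 0, 0, -0.9, 0.7]]])

```text
time: 20.23
tool_pos: [0.4616, 0.2948, 0.1273]
tool_rot: [-0.0, 0.827, 0.562, -0.001]
contact_force: [0.9, -0.0, 0.3]
gripper_width: 0.849
```

Run:
```python
from look import *
s,f,T=look("w14"); W=cloud(f,T); slab(W,(.462,.295),.04,.02,.04); tomove(s,(.66,.145,.17)); print(heading(s))
```

```text
tcp [0.4616 0.2948 0.1273] F [ 0.9 -0.   0.3] w 0.849
slab 2149 [0.4621 0.2965 0.0285] [array([463.2, 296.1]), array([47.6, 47.4]), np.float64(51.4)]
move shares [-1.65  5.99 -1.07]
68.3540569680731
```

View pics/w14.png

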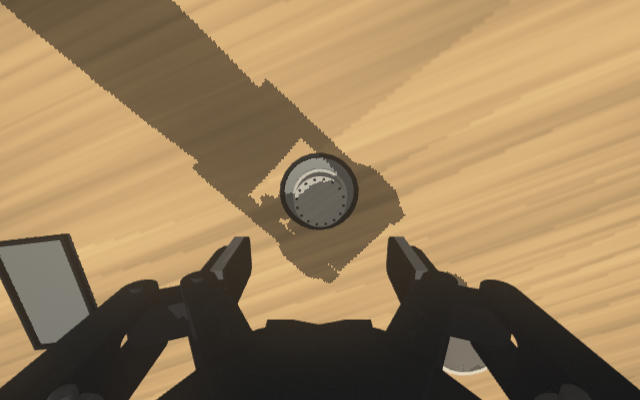

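Call:
carry_out(moves=[[[0, 0, 0, -0.2, 0.6, -0.5, 1], [0, 0, 0, -0.25, 0.9, -0.2, 1], [0, 0, 0, -0.25, 0.93, -0.1, 1], [0, 0, 0, -0.25, 0.93, 0, 1], [0, 0, 0, -0.25, 0.93, 0, 1], [0, 0, 0, -0.25, 0.93, 0, 1], [0, 0, 0, -0.2, 0.77, 0, 1], [0, 0, -0.3, 0, 0, 0, 1]]])

```text
time: 20.95
tool_pos: [0.6647, 0.1411, 0.1587]
tool_rot: [0.001, 0.821, 0.571, 0.001]
contact_force: [1.0, 1.1, -0.6]
gripper_width: 0.997
```

Call:
carry_out(moves=[[[0, 0, -1, 0, 0, 0, 1], [0, 0, -1, 0, 0, 0, 1], [0, 0, -1, 0, 0, 0, 1], [0, 0, -1, 0, 0, 0, 1], [0, 0, -1, 0, 0, 0, 1], [0, 0, -1, 0, 0, 0, 1], [0, 0, -1, 0, 0, 0, 1], [0, 0, -1, 0, 0, 0, 1]]])

```text
time: 21.62
tool_pos: [0.6607, 0.1454, 0.1586]
tool_rot: [0.0, 0.573, 0.82, 0.0]
contact_force: [0.2, -0.3, -0.2]
gripper_width: 1.003
```

Call:
carry_out(moves=[[[0, 0, -1, 0, 0, 0, 1], [0, 0, 0, 0, 0, 0, 1], [0, 0, 0, 0, 0, 0, 1]]])

```text
time: 21.87
tool_pos: [0.6607, 0.1454, 0.1585]
tool_rot: [0.0, 0.539, 0.842, 0.0]
contact_force: [0.4, -0.5, 0.4]
gripper_width: 1.003
```

Run:
```python
from look import *
s,f,T=look("w15"); W=cloud(f,T); tips(f); print(heading(s)); slab(W,(.666,.142),.075,.022,.04); tomove(s,(.6664,.1415,.006))
```

```text
tcp [0.6607 0.1454 0.1585] F [ 0.4 -0.5  0.4] w 1.003
tip -1 [-0.06   -0.0146 -0.06  ] [-0.0395  0.0111 -0.0122]
tip 1 [ 0.0423 -0.0145 -0.06  ] [ 0.06    0.0106 -0.0116]
114.73450161206772
slab 6145 [0.6623 0.1407 0.0276] [array([666.5, 142. ]), array([110.2,  60.2]), np.float64(24.7)]
move shares [-0.15  0.09  3.81]
```

View pics/w15.png

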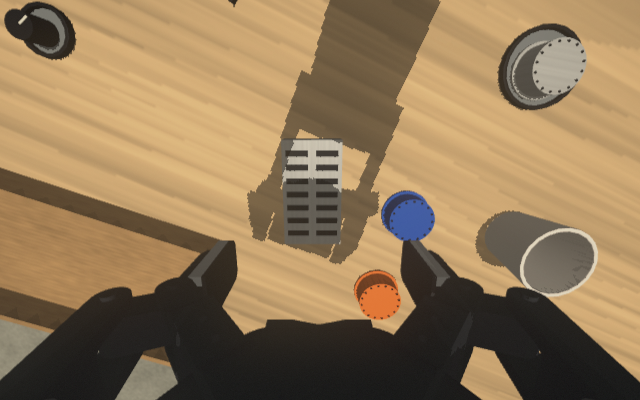

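Call:
carry_out(moves=[[[0, 0, 0, -0.15, 0.1, 0.5, 1], [0, 0, 0, 0, 0, 0.8, 1], [0, 0, 0, 0, 0, 0.8, 1], [0, 0, 0, 0, 0, 0.8, 1], [0, 0, 0, 0, 0, 0.4, 1], [0, 0, 0, 0, 0, 0.2, 1], [0, 0, 0, 0, 0, 0, 1], [0, 0, 0, 0, 0, 0, 1]]])

```text
time: 22.58
tool_pos: [0.6678, 0.1418, 0.0195]
tool_rot: [0.001, 0.539, 0.843, 0.001]
contact_force: [-0.2, -0.6, -0.0]
gripper_width: 0.998
```

Run:
```python
from look import *
s,f,T=look("w16"); print(heading(s)); tomove(s,(.6668,.1413,.005))
g=grab_frame("scene");cv2.imwrite("pics/s16.png",cv2.resize(g["frame"][130:240,320:460],None,fx=5,fy=5,interpolation=cv2.INTER_CUBIC)[:,:,::-1])
```

```text
tcp [0.6678 0.1418 0.0195] F [-0.2 -0.6 -0. ] w 0.998
114.83568234572881
move shares [-0.   -0.03  0.36]
```

View pics/w16.png

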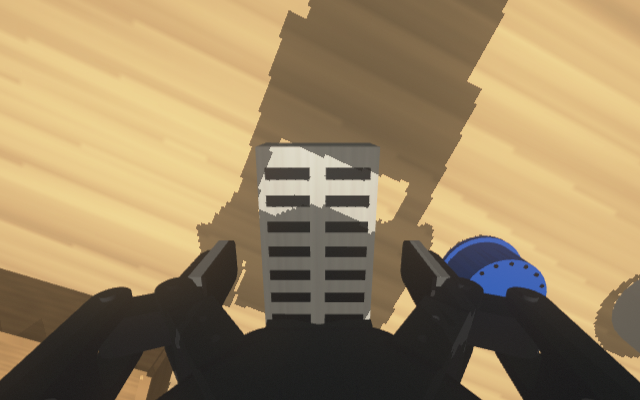

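View pics/s16.png

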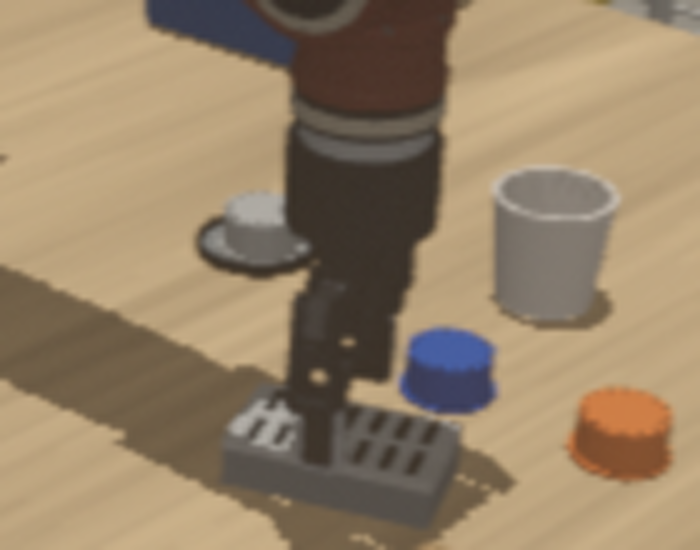

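Call:
carry_out(moves=[[[0, 0, 0, 0, -0.03, 0.15, 0.8], [0, 0, 0, 0, 0, 0.13, 0.8], [0, 0, 0, 0, 0, 0.06, 0.8], [0, 0, 0, 0, 0, 0, 0.8], [0, 0, 0, 0, 0, 0, 0.8]]])

```text
time: 23.1
tool_pos: [0.6654, 0.1411, 0.0041]
tool_rot: [-0.0, 0.538, 0.843, -0.0]
contact_force: [-0.3, 0.4, 0.9]
gripper_width: 0.903
```

Call:
carry_out(moves=[[[0, 0, 0, 0, 0, -0.02, 0.6], [0, 0, 0, 0, 0, 0, 0.5], [0, 0, 0, 0, 0, 0, -1], [0, 0, 0, 0, 0, 0, -1], [0, 0, 0, 0, 0, 0, -1], [0, 0, 0, 0, 0, 0, -1], [0, 0, 0, 0, 0, -0.1, -1], [0, 0, 0, 0, 0, -0.2, -1]]])

```text
time: 23.77
tool_pos: [0.6638, 0.1409, 0.0154]
tool_rot: [-0.002, 0.538, 0.843, -0.001]
contact_force: [0.0, 0.1, -2.3]
gripper_width: 0.688
```

Call:
carry_out(moves=[[[0, 0, 0, 0, 0, -0.4, -1], [0, 0, 0, 0, 0, -0.7, -1], [0, 0, 0, 0, 0, -0.7, -1], [0, 0, 0, 0, 0, -0.5, -1], [0, 0, 0, 0, 0, 0, -1], [0, 0, 0, 0, 0, 0, -1]]])

```text
time: 24.27
tool_pos: [0.6669, 0.1413, 0.1118]
tool_rot: [0.002, 0.538, 0.843, 0.001]
contact_force: [-0.0, -0.2, -1.8]
gripper_width: 0.689
```

Run:
```python
from look import *
s,f,T=look("w17"); W=cloud(f,T); C=cloud(f,f["hand_eye"]); print(heading(s))
k=(abs(C[...,0])<.025)&(abs(C[...,1])<.07)&(C[...,2]<.0)&(C[...,2]>-.035)&(C[...,1]>-.052); p=C[k]; print(np.median(p,0),p.min(0),p.max(0))
A=np.c_[p[:,:2],np.ones(len(p))]; print(np.linalg.lstsq(A,p[:,2],rcond=None)[0])
```

```text
tcp [0.6669 0.1413 0.1118] F [-0.  -0.2 -1.8] w 0.689
114.86184519212435
[ 0.00012652 -0.01556508 -0.02150508] [-0.02499862 -0.05199488 -0.02393129] [ 0.02499955  0.03404215 -0.0192791 ]
[-0.00143987  0.00027622 -0.02149684]
```

View pics/w17.png

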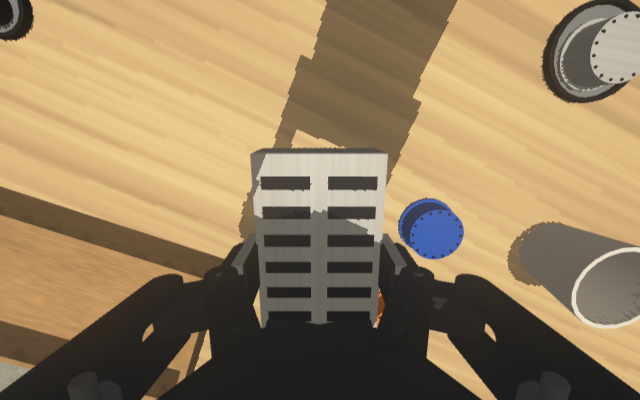

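Call:
carry_out(moves=[[[0, 0, 0.99, 0, 0, 0, -1], [0, 0, 0.99, 0, 0, 0, -1], [0, 0, 0.99, 0, 0, 0, -1], [0, 0, 0.99, 0, 0, 0, -1], [0, 0, 0.99, 0, 0, 0, -1], [0, 0, 0.99, 0, 0, 0, -1], [0, 0, 0.99, 0, 0, 0, -1], [0, 0, 0.99, 0, 0, 0, -1]]])

```text
time: 24.98
tool_pos: [0.6637, 0.1409, 0.1058]
tool_rot: [-0.001, 0.793, 0.609, -0.002]
contact_force: [-0.0, 0.1, -1.5]
gripper_width: 0.687
```

Call:
carry_out(moves=[[[0, 0, 0, -0.4, -0.3, 0, -1], [0, 0, 0, -0.72, -0.53, 0, -1], [0, 0, 0, -0.76, -0.56, 0, -1], [0, 0, 0, -0.76, -0.56, 0, -1], [0, 0, 0, -0.76, -0.56, 0, -1], [0, 0, 0, -0.6, -0.44, 0, -1], [0, 0, 0, 0, 0, 0, -1], [0, 0, 0, 0, 0, 0, -1]]])

```text
time: 25.65
tool_pos: [0.5082, 0.0159, 0.1067]
tool_rot: [-0.002, 0.793, 0.61, -0.001]
contact_force: [0.6, 1.0, -1.0]
gripper_width: 0.686
```

Run:
```python
from look import *
s,f,T=look("w18"); print(heading(s)); floor(f,T,(.4607,-.0243)); tomove(s,(.4607,-.0243,.015))
g=grab_frame("top"); cv2.imwrite("pics/t18.png",cv2.resize(g["frame"][140:280,190:470],None,fx=2.8,fy=2.8,interpolation=cv2.INTER_CUBIC)[:,:,::-1])
```

```text
tcp [0.5082 0.0159 0.1067] F [ 0.6  1.  -1. ] w 0.686
75.14467239932974
 floor px [298. 198.] guess px [260. 160.] rect [527.7  10.4] [175. 242.] 75.8 ell [527.7   0. ] [153.4 255.2]
move shares [-1.28 -0.88  2.3 ]
```

View pics/w18.png

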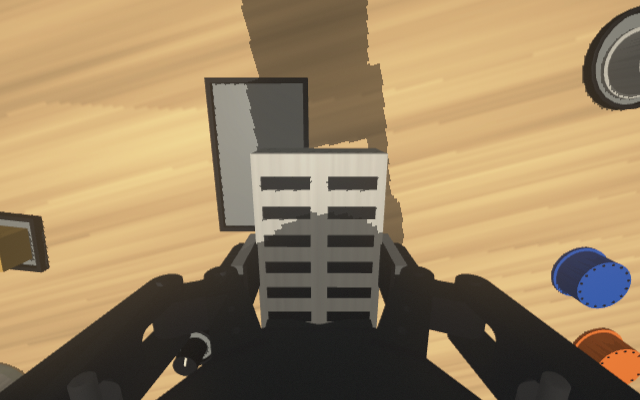

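View pics/t18.png

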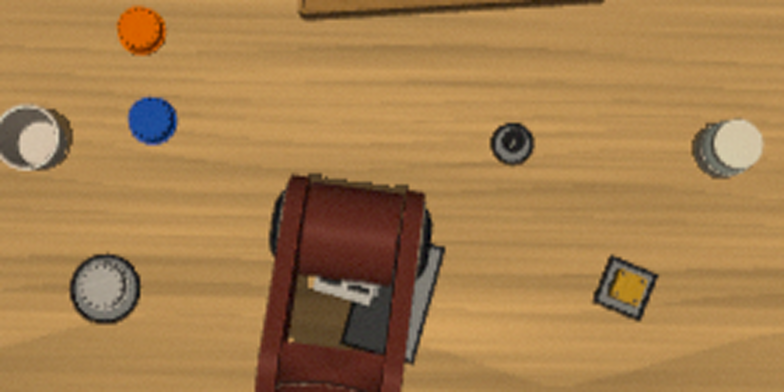

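Run:
```python
from look import *
s=state(); f=grab_frame("wrist"); T=toolT(s)@f["hand_eye"]
p=cast(f,[(205,78),(308,78),(221,231)],.008,T)[:,:2]; print(p.round(4),np.linalg.norm(p[1]-p[0]),np.linalg.norm(p[2]-p[0]),np.degrees(np.arctan2(*(p[0]-p[2])[::-1])),(p[1]+p[2])/2)
c=(p[1]+p[2])/2; tomove(s,(*c,.015))
```

```text
[[ 0.3877 -0.0457]
 [ 0.409   0.0355]
 [ 0.5171 -0.079 ]] 0.0839848579697025 0.13362760135471757 165.57927632971177 [ 0.46301569 -0.02174465]
move shares [-1.23 -0.9   2.33]
```

Call:
carry_out(moves=[[[0, 0, 0, -0.5, -0.35, 0, -1], [0, 0, 0, -0.5, -0.35, 0.1, -1], [0, 0, 0, -0.25, -0.17, 0.4, -1], [0, 0, 0, 0, 0, 0.6, -1], [0, 0, 0, 0, 0, 0.5, -1], [0, 0, 0, 0, 0, 0.3, -1], [0, 0, 0, 0, 0, 0, -1], [0, 0, 0, 0, 0, 0, -1]]])

```text
time: 26.47
tool_pos: [0.4645, -0.0225, 0.0326]
tool_rot: [-0.001, 0.792, 0.611, -0.001]
contact_force: [-0.2, 0.4, -0.4]
gripper_width: 0.685
```

Run:
```python
from look import *
s,f,T=look("w19"); tomove(s,(.4618,-.0234,.0095)); print(heading(s))
g=grab_frame("scene");cv2.imwrite("pics/s19.png",cv2.resize(g["frame"][150:260,230:370],None,fx=5,fy=5,interpolation=cv2.INTER_CUBIC)[:,:,::-1])
```

```text
tcp [ 0.4645 -0.0225  0.0326] F [-0.2  0.4 -0.4] w 0.685
move shares [-0.04 -0.06  0.58]
75.31460918415249
```

View pics/w19.png

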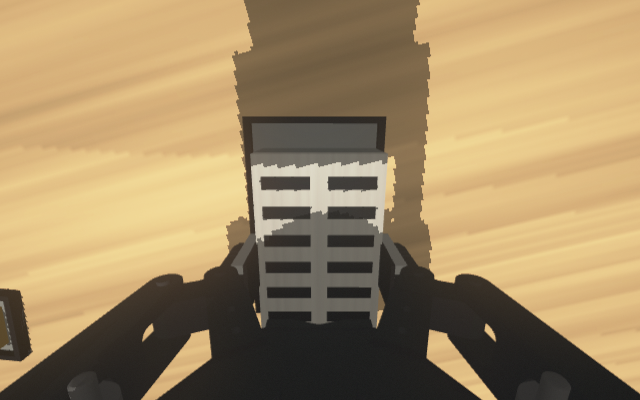

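View pics/s19.png

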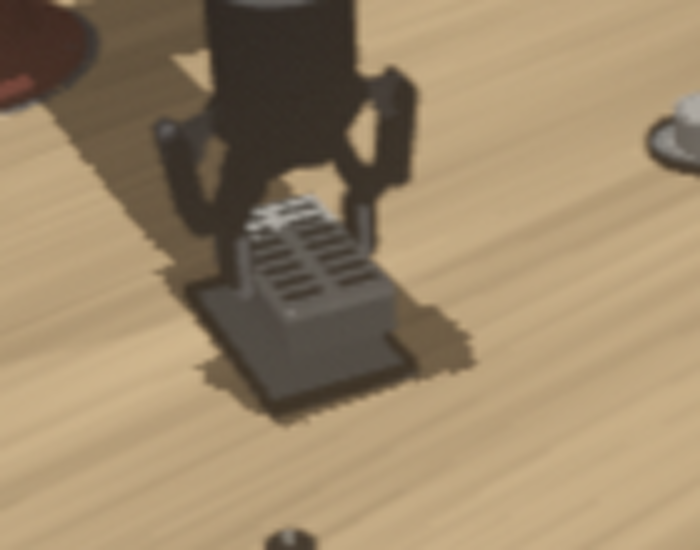

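Call:
carry_out(moves=[[[0, 0, 0, -0.05, -0.08, 0, -1], [0, 0, 0, 0, 0, 0.2, -1], [0, 0, 0, 0, 0, 0.15, -1], [0, 0, 0, 0, 0, 0.08, -1], [0, 0, 0, 0, 0, 0, -1], [0, 0, 0, 0, 0, 0, -1]]])

```text
time: 27.07
tool_pos: [0.4605, -0.0241, 0.0156]
tool_rot: [-0.0, 0.792, 0.611, -0.0]
contact_force: [-0.1, -0.3, -2.2]
gripper_width: 0.69
```

Call:
carry_out(moves=[[[0, 0, 0, 0, 0, 0.04, -1], [0, 0, 0, 0, 0, 0.03, -1], [0, 0, 0, 0, 0, 0, -1], [0, 0, 0, 0, 0, 0, -1]]])

```text
time: 27.4
tool_pos: [0.4609, -0.0242, 0.0133]
tool_rot: [0.0, 0.792, 0.611, 0.0]
contact_force: [0.0, -0.4, -0.8]
gripper_width: 0.689
```

Call:
carry_out(moves=[[[0, 0, 0, 0, 0, 0.04, -1], [0, 0, 0, 0, 0, 0.03, -1], [0, 0, 0, 0, 0, 0, -1], [0, 0, 0, 0, 0, 0, -1]]])

```text
time: 27.73
tool_pos: [0.4608, -0.0242, 0.0104]
tool_rot: [-0.0, 0.792, 0.611, -0.0]
contact_force: [0.2, -0.1, -1.2]
gripper_width: 0.683
```

Call:
carry_out(moves=[[[0, 0, 0, 0, 0, 0.025, -1], [0, 0, 0, 0, 0, 0.015, -1], [0, 0, 0, 0, 0, 0, -1], [0, 0, 0, 0, 0, 0, -1]]])

```text
time: 28.07
tool_pos: [0.461, -0.0242, 0.0091]
tool_rot: [0.0, 0.792, 0.611, 0.0]
contact_force: [-0.9, 0.5, 1.3]
gripper_width: 0.685
```

Call:
carry_out(moves=[[[0, 0, 0, 0, 0, 0.02, -1], [0, 0, 0, 0, 0, 0, -1], [0, 0, 0, 0, 0, 0, -1]]])

```text
time: 28.32
tool_pos: [0.461, -0.0242, 0.0091]
tool_rot: [-0.0, 0.792, 0.611, -0.0]
contact_force: [-5.6, 0.7, 8.3]
gripper_width: 0.689
```

Seated with 8 N of contact force. Now I'll release; the tips rise as they open.

Call:
carry_out(moves=[[[0, 0, 0, 0, 0, -0.01, 0.45], [0, 0, 0, 0, 0, 0, 0.55], [0, 0, 0, 0, 0, 0, 0.7], [0, 0, 0, 0, 0, 0, 0.9], [0, 0, 0, 0, 0, 0, 1], [0, 0, 0, 0, 0, 0, 1], [0, 0, 0, 0, 0, -0.3, 1], [0, 0, 0, 0, 0, -0.6, 1]]])

```text
time: 28.98
tool_pos: [0.4579, -0.0236, 0.0417]
tool_rot: [-0.003, 0.792, 0.61, -0.002]
contact_force: [-0.2, 0.3, 0.0]
gripper_width: 1.001
```

Call:
carry_out(moves=[[[0, 0, 0, 0, 0, -0.9, 1], [0, 0, 0, 0, 0, -0.9, 1], [0, 0, 0, 0, 0, -0.9, 1], [0, 0, 0, 0, 0, -0.9, 1], [0, 0, 0, 0, 0, 0, 1], [0, 0, 0, 0, 0, 0, 1]]])

```text
time: 29.48
tool_pos: [0.4627, -0.0246, 0.1917]
tool_rot: [0.002, 0.792, 0.611, 0.002]
contact_force: [-0.9, -1.0, 0.2]
gripper_width: 1.001
```

Run:
```python
from look import *
s,f,T=look("w20"); W=cloud(f,T); slab(W,(.462,-.023),.08,.02,.04)
g=grab_frame("scene");cv2.imwrite("pics/s20.png",cv2.resize(g["frame"][150:350,130:460],None,fx=2.4,fy=2.4,interpolation=cv2.INTER_CUBIC)[:,:,::-1])
t=grab_frame("top"); W2=cloud(t)
cv2.imwrite("pics/t20.png",cv2.resize(t["frame"][140:280,190:470],None,fx=2.8,fy=2.8,interpolation=cv2.INTER_CUBIC)[:,:,::-1])
for n,c,r in [("knob",(.632,-.154),.025),("block",(.474,-.28),.03),("basket",(.462,.295),.04)]: print(n); slab(W2,c,r,.02,.04)
for n,b in [("cup",(185,175,215,205)),("jar",(435,178,466,207))]:
    w=W2[b[1]:b[3],b[0]:b[2]].reshape(-1,3); w=w[w[:,2]>.012]; print(n,np.nanmin(w,0).round(3),np.nanmax(w,0).round(3))
```

```text
tcp [ 0.4627 -0.0246  0.1917] F [-0.9 -1.   0.2] w 1.001
slab 5116 [ 0.4567 -0.0223  0.0305] [array([460.8, -23. ]), array([ 60. , 109.5]), np.float64(75.3)]
knob
slab 51 [ 0.6329 -0.1539  0.0281] [array([ 633.8, -154.9]), array([22.3, 22.2]), np.float64(88.0)]
block
slab 113 [ 0.4749 -0.2804  0.0278] [array([ 473.9, -280.7]), array([32.2, 32.3]), np.float64(67.5)]
basket
slab 197 [0.4636 0.2944 0.0277] [array([463.5, 295.2]), array([42.7, 47. ]), np.float64(1.2)]
cup [0.586 0.338 0.012] [0.657 0.409 0.079]
jar [ 0.598 -0.414  0.012] [ 0.656 -0.356  0.088]
```

View pics/w20.png

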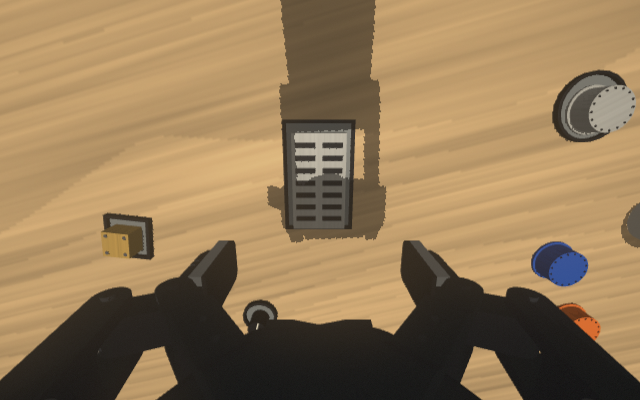

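View pics/s20.png

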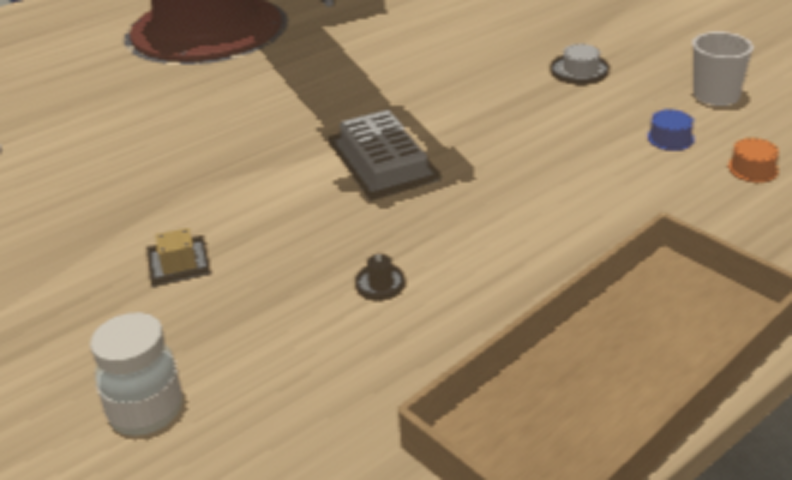

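All four parts lie inside their rims, and the gripper is clear and still.

```bash
python3 -c "
from plant import ticket
print(ticket.job_done())"
```

```text
the job is handed in; nothing more can be done
None
```

I took the stack apart from the top down and set the knob, block, basket and grate each into its own nest. I handed the job in at about 30 s of robot time. Each part was lowered until the wrist felt light contact (at most 13 N), then released.

**Position:** The last camera checks put every part flat inside its rim, with its centre about 1–3 mm from the nest centre. The tops stood about 28–29 mm above the bench for the knob, block and basket, and 30.5 mm for the grate, which matches parts resting on the nest floors. The grate's heading matched its nest to well under 1°.

**Bystanders:** The cup and jar read the same as at the start within 2 mm. The blue and orange look-alikes were never touched.

**Disagreements:** No check failed. The wrist and top cameras differed by 1–3 mm on the nest centres, most on the grate nest, so I aimed between the two. Hand-in gave no verdict.

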